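Shut off the gas to the bench torch

TASK

The glass torch is finished for the day: shut off its two gas lines at the lever valves on the bench, the oxygen first (the bigger valve with the long lever) and only then the fuel gas (the smaller valve with the short lever). Push each lever with a fingertip, clockwise as seen from above, all the way round to its stop so that it stands square across its pipe; do not take hold of the levers. Do not touch the torch, which is still hot, and leave the loose things on the bench where they are.

Things in the scene. Friction and masses are not known exactly. Their poses are not given: they have to be found in the camera images.
- oxygen_valve: oxygen line: the bigger brass ball valve (72 mm long, hexagons 34 mm, pipe 27 mm) on a steel riser, fixed, left or right of the torch. Origin on the bench (z = 0) right under the upright stem axis; x level along the pipe with the flow, z up. Pipe axis 75 mm up; all but lever and stem is below 97 mm, the stem bonnet (18 mm thick) below 118 mm. The two stems are 280 mm apart along y.
- oxygen_lever (a joint): angle of the long lever about the upright stem axis, rad. 0 = fully open, lever along the pipe, pointing in the valve's +x; grows clockwise seen from above; 1.571 = shut, at a hard stop, lever pointing in the valve's -y. Starts at 0 to 0.35, stays where it is left; turning it takes about 0.55 N m (6 N at the grip point).
- oxygen_grip (a point): point in the middle of the long lever's width and thickness, 95 mm out from the stem axis and 135 mm above the bench; x outward along the lever, z up. The lever's grey sleeve is 22 mm wide and 10 mm thick (130 to 140 mm above the bench) and reaches from 50 to 120 mm out from the stem axis, where the lever ends.
- fuel_valve: fuel gas line: the smaller ball valve (50 mm long, hexagons 22 mm, pipe 17 mm) on a riser, fixed, on the other side. Origin on the bench right under its upright stem axis; x level along the pipe with the flow, z up. Pipe axis 75 mm up; all but lever and stem is below 90 mm, the stem bonnet (12 mm thick) below 104 mm.
- fuel_lever (a joint): angle of the short lever about the upright stem axis, rad. 0 = fully open, lever along the pipe, pointing in the valve's +x; grows clockwise seen from above; 1.571 = shut, at a hard stop, lever pointing in the valve's -y. Starts at 0 to 0.35, stays where it is left; turning it takes about 0.33 N m (5 N at the grip point).
- fuel_grip (a point): point in the middle of the short lever's width and thickness, 64 mm out from its stem axis and 121 mm above the bench; x outward along the lever, z up. The grey sleeve is 16 mm wide and 10 mm thick (116 to 126 mm above the bench) and reaches from 36 to 82 mm out from the stem axis, where the lever ends.
- torch: hot bench torch, brass and steel, fixed on a dark slab midway between the valves and 176 mm beyond their stems along the valves' x. Origin under its middle, 12 mm above the bench; it spans 45 mm back, 110 mm forward, 45 mm to either side and reaches 160 mm above the bench. Copper tubes lead to it from the valves, all below 84 mm. Not to be touched.
- ornament: loose clear glass bauble with a small flat foot, 60 mm across and 75 mm high with its wire loop, standing on the slab between the valves and the torch; origin under its middle. Leave it.
- rod_pot: loose steel pot, 72 mm across and 95 mm high, with glass rods standing in it up to 160 mm, on the robot's side between the valves; origin under its middle. Leave it.
- tweezers: loose steel tweezers 178 mm long, lying flat on the bench to the right of the valves; origin under the middle. Leave them.
- paddle: loose graphite shaping paddle with a wooden handle, 218 mm long and 20 mm thick, lying on the bench to the left of the valves; origin under the middle. Leave it.

How it is judged:
On the way, in this order (a step that is already met when the one before it is completed fails the run):
1. the oxygen lever is pushed shut while the fuel valve is still open (value of joint oxygen_lever above 1.48 rad and value of joint fuel_lever below 0.6 rad), for 0.2 s.
2. the fuel lever is pushed shut (value of joint each of fuel_lever, oxygen_lever above 1.48 rad), for 0.2 s.
At the end, for the whole second after the job is handed in: Both levers stand square across their pipes, within 5 degrees of the shut stop (joint above 1.48 rad), and are at rest; the ornament, rod pot, tweezers and paddle are within 20 mm of where they were (all of step 2 and velocity of joint oxygen_lever between -0.03 and 0.03 rad/s and velocity of joint fuel_lever between -0.03 and 0.03 rad/s and distance of each of ornament, rod_pot, tweezers, paddle from where it was at the start of the episode below 0.02 m); the robot touches nothing.
It fails at once if the fuel valve is turned towards shut (past 0.6 rad) before the oxygen is shut (value of joint fuel_lever above 0.6 rad and value of joint oxygen_lever below 1.4 rad).
It fails at once if a lever is gripped between the fingers instead of pushed ((contact force between the fingers and oxygen_valve above 1 N and y of the grasp point in the frame of oxygen_grip between -0.004 and 0.004 m and z of the grasp point in the frame of oxygen_grip below 0.02 m and x of the grasp point in the frame of oxygen_grip between -0.09 and 0.04 m) or (contact force between the fingers and fuel_valve above 1 N and y of the grasp point in the frame of fuel_grip between -0.004 and 0.004 m and z of the grasp point in the frame of fuel_grip below 0.02 m and x of the grasp point in the frame of fuel_grip between -0.06 and 0.033 m)).
It fails at once if a lever is pushed with the arm or the gripper's body instead of a finger (contact force between the arm and oxygen_valve above 2 N or contact force between the arm and fuel_valve above 2 N).
It fails at once if the hot torch is touched (contact force between any of the fingers, the arm and torch above 0.5 N).
It fails at once if a loose thing on the bench is lifted or shoved away (distance of any of ornament, rod_pot, tweezers, paddle from where it was at the start of the episode above 0.03 m).
It also fails if it takes over 51 s, if anything falls off the work surface, if the arm or the gripper's body presses on something with over 40 N, if the wrist force passes 120 N, or if a joint passes its speed limit or range.

ROBOT

A 6-joint arm with a two-finger parallel gripper is mounted at the origin on the work surface. World frame = base frame: x ahead of the robot, y to its left, z up, the work surface at z = 0. Lengths are in m, angles in rad, forces in N, time in s.
With the tool pointing down it reaches from about 0.35 to 0.775 m from the base axis. Payload 5.5 kg.
Tool frame: the origin (TCP) lies at the very end of the fingers, on their centre line; the grasp point (between the pads) lies env.grasp_offset behind it (env.grasp_offset is the distance from the TCP to the grasp point, in m); x points along the fingers, y is the direction in which the jaws open and shut, and the axes are right-handed (so a half turn about x gives the same grasp; the last joint's range is limited). The gripper opens to 85 mm and grips with 20 to 120 N. Pads are 22 mm wide; open, the fingers measure 114 mm over their backs; the gripper's body (76 mm by 85 mm) begins 54 mm behind the grasp point. The pads swing forward as they close: fully open they stand 13 mm farther back than shut.
Start: joints at [-1.384, 0.313, 0.046, 1.304, 0, 1.431], TCP at [0.185, -0.545, 0.206] pointing down, gripper open.
Joint ranges: [-2.76, 2.76], [-0.86, 1.69], [-1.03, 1.26], [-2.2, 2.34], [-1.47, 1.5], [-3.14, 3.14]. Speed limits (rad/s): [2.57, 2.57, 3.14, 3.14, 3.14, 3.14].

INTERFACE

Orientations are given as a unit quaternion [w, x, y, z].
In Python, from workcell import get_state, viewer, job, env gives the robot as it stands.
- The arm moves only by the tool send_rows, never from a script. Its argument "plan" is a list of rows, each a list of 6 numbers: the shift along the tool's x, y, z in mm, then the turn, a rotation vector about the tool's x, y, z in degrees. A call has exactly 10 rows; each row is the pose to reach, as a shift and turn from the pose commanded when the call began, along the tool's axes at that moment; what a row does not reach only later rows make up. A row lasts 1/8 s, in which the tool goes at most 62.5 mm and 10.7 degrees, less where a joint would pass 70% of its speed; a pose out of reach is approached as far as the arm can. A call with a gripper value outside its range is refused whole. "claw" is the finger opening in mm, from 0 to 85.4, set as the call begins (left out, the last holds). The fingers move at their own pace and stop on an object; "newtons" is the grip in N (left out, the last holds). Time passes only in rows, so rows that repeat a pose let the fingers close, or fill a call up. It gives the time, the measured TCP pose, the force and the opening at its end, in the units of the state.
- get_state(): the state, without advancing time (a new reading comes with each control period).
- viewer.read_camera(name): name is "side" or "top"; returns a dict with "frame" (400x640x3 uint8, blue, green, red), "mtx" (3x3 intrinsics, pixels), "k1" (the pictures are not rectified: a ray, as slopes to the right and down, at radius r is drawn at 1 + k1 r^2 times it, then the intrinsics apply), "rvec" (rotation vector, rad) and "tvec" (3), from world to camera coordinates, as OpenCV has them. Camera axes: x right, y down, z forward; pixel columns grow to the right and rows downward; lengths in m; the calibration is good to about 2 mm. A picture is of the moment at which its call begins. There is no depth.
- job.hand_in(): hands the job in, once; it reports no verdict.
The state is a dict: "clock": time; "joint_pos": joint angles; "qvel": joint speeds; "tau": joint torques, N m; "tcp_pos": TCP position; "orientation": TCP orientation; "wrist_force": force on the tool from outside, world axes, zero at the start; "ft_torque": the same for the moment, N m; "finger_gap": finger opening in m.
Only numpy, scipy, OpenCV 4.12 (cv2) and the standard library are available. Lean on these libraries where they do the work, as an engineer would, in place of code of your own. Each camera call takes 0.05 s, during which the arm holds its last target.

## Working session

There is one attempt and no reset: what is moved stays moved. The work goes in short steps, Python scripts to look and compute and a tool call to move; the robot and the scene stay as the last step left them, time stands still between calls to the robot, and variables do not carry over. Pictures are saved under pics/ and viewed, and the job is handed in when it is done.

Besides the shell and the picture viewer there is one more tool, called after "Call:" as name([rows], argument=value, ...), one row to a line, values as JSON. send_rows: Moves the arm, as the interface text tells. Its arguments: {"type":"object","properties":{"plan":{"type":"array"},"claw":{"type":"number"},"newtons":{"type":"number"}},"required":["plan"]}

```bash
mkdir -p pics; ls; python3 - <<'E'
from workcell import get_state, viewer, job, env
import cv2
print(get_state()); print(env.grasp_offset)
for n in ("top","side"):
    d=viewer.read_camera(n); cv2.imwrite(f"pics/{n}0.png",d["frame"]); print(n,d["mtx"],d["k1"],d["rvec"],d["tvec"])
E
```

```text
pics
{'clock': 0.0, 'joint_pos': array([-1.38358337e+00,  3.14012785e-01,  4.49713756e-02,  1.30360073e+00,
        2.59836960e-05,  1.43120472e+00]), 'qvel': array([ 0.00031734,  0.00092149, -0.00020919,  0.00063195, -0.00027977,
        0.00033214]), 'tau': array([-1.28186235e-03, -4.80622852e+01,  2.98533618e+01,  1.93934399e-02,
       -8.84276255e-05,  2.72478573e-06]), 'tcp_pos': array([ 0.18448378, -0.54400978,  0.20499876]), 'orientation': array([-0.11437669, -0.69768113, -0.11568194,  0.69769384]), 'wrist_force': array([ 0.58149905,  0.38160098, -0.22529586]), 'ft_torque': array([-0.00535812, -0.02072098,  0.02078503]), 'finger_gap': 0.08522863517789883}
0.0187
top [[432.30309296   0.         313.28106656]
 [  0.         432.30309296 200.17683812]
 [  0.           0.           1.        ]] 0.017716377665411474 [ 2.10184167 -2.14716229  0.15595456] [0.05243708 0.57360836 1.05006558]
side [[424.16730494   0.         314.87211732]
 [  0.         424.16730494 196.8328183 ]
 [  0.           0.           1.        ]] -0.05206423037838478 [ 2.13349759 -0.26551691  0.13677859] [-0.5259126   0.18197569  0.81110051]
```

View pics/top0.png

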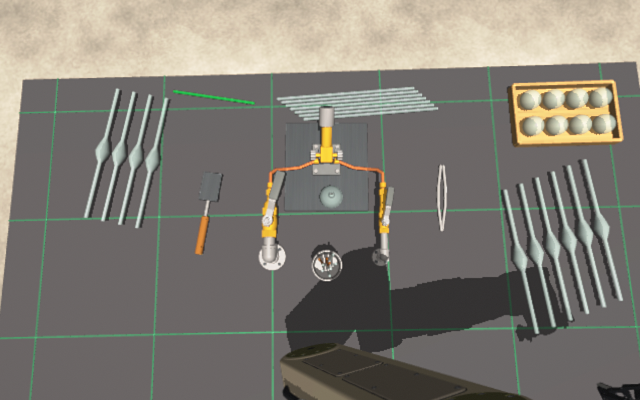

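View pics/side0.png

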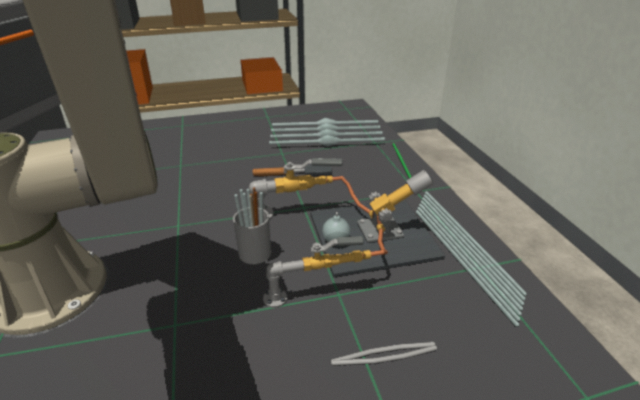

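The top view shows the oxygen valve on the left (about 269,220), the fuel valve on the right (about 383,215), the torch at 326,150, the bauble at 331,197 and the pot at 327,265. Both levers point away from the robot. I'll enlarge this.

```bash
python3 - <<'E'
import cv2
a=cv2.imread("pics/top0.png")[160:280,240:410]; cv2.imwrite("pics/top0c.png",cv2.resize(a,None,fx=4.7,fy=4.7,interpolation=cv2.INTER_CUBIC))
a=cv2.imread("pics/side0.png")[145:310,230:400]; cv2.imwrite("pics/side0c.png",cv2.resize(a,None,fx=3.6,fy=3.6,interpolation=cv2.INTER_CUBIC))
E
```

```text
(no output)
```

View pics/top0c.png

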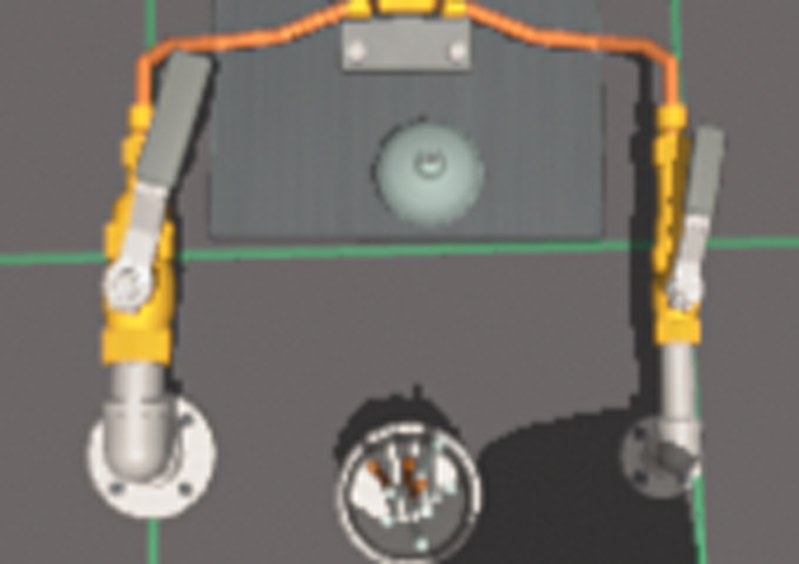

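View pics/side0c.png

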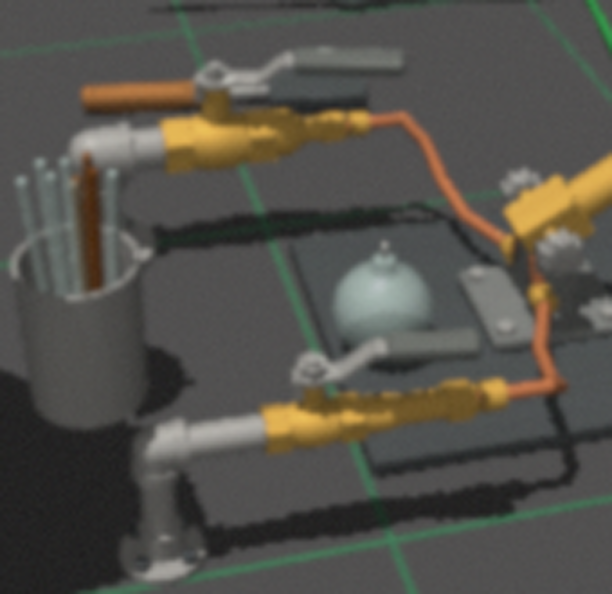

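```bash
cat > h.py <<'E'
import numpy as np, cv2
from workcell import get_state, viewer, job, env
def ray(d,uv):
    K=d["mtx"]; p=np.array([(uv[0]-K[0,2])/K[0,0],(uv[1]-K[1,2])/K[1,1]])
    q=cv2.undistortPoints(np.array([[uv]],float),K,np.array([d["k1"],0,0,0.]))[0,0]
    R=cv2.Rodrigues(np.array(d["rvec"],float))[0]; t=np.array(d["tvec"],float).ravel()
    return -R.T@t, R.T@np.r_[q,1]
def at(d,uv,z):
    o,v=ray(d,uv); return o+v*(z-o[2])/v[2]
def proj(d,P):
    return cv2.projectPoints(np.array(P,float).reshape(-1,3),np.array(d["rvec"],float),np.array(d["tvec"],float),d["mtx"],np.array([d["k1"],0,0,0.]))[0][:,0]
E
python3 - <<'E'
from h import *
d=viewer.read_camera("top"); s=viewer.read_camera("side")
c=lambda u,v:((u+.5)/4.7-.5+240,(v+.5)/4.7-.5+160)
cs=lambda u,v:((u+.5)/3.6-.5+230,(v+.5)/3.6-.5+145)
for n,uv,z in [("Ostem",(129,285),.137),("Osl0",(152,184),.14),("Oend",(193,56),.14),("Fstem",(684,290),.123),("Fsl0",(699,214),.126),("Fend",(711,129),.126),("Opipe inlet elbow",(137,450),.088),("Oin hex",(137,345),.09),("pot",(408,495),.095),("Oout",(140,118),.08),("Fpipe",(679,418),.08),("Fout",(672,117),.08),("orn",(430,160),.075)]:
    print(n,np.round(at(d,c(*uv),z),4))
print("side")
for n,uv,z in [("Ostem",(216,74),.137),("Osl0",(295,58),.14),("Oend",(402,58),.14),("Fstem",(312,365),.123),("Fsl0",(383,343),.126),("Fend",(478,343),.126)]:
    print(n,np.round(at(s,cs(*uv),z),4))
E
```

```text
Ostem [0.5149 0.1467 0.137 ]
Osl0 [0.5647 0.1348 0.14  ]
Oend [0.6294 0.114  0.14  ]
Fstem [ 0.508  -0.1282  0.123 ]
Fsl0 [ 0.5456 -0.137   0.126 ]
Fend [ 0.5887 -0.1451  0.126 ]
Opipe inlet elbow [0.4361 0.149  0.088 ]
Oin hex [0.4896 0.1486 0.09  ]
pot [0.4104 0.0112 0.095 ]
Oout [0.6108 0.148  0.08  ]
Fpipe [ 0.4471 -0.1288  0.08  ]
Fout [ 0.6046 -0.1325  0.08  ]
orn [ 0.5855 -0.0049  0.075 ]
side
Ostem [0.5167 0.1272 0.137 ]
Osl0 [0.5676 0.1297 0.14  ]
Oend [0.6323 0.1129 0.14  ]
Fstem [ 0.5096 -0.1429  0.123 ]
Fsl0 [ 0.5461 -0.1389  0.126 ]
Fend [ 0.5906 -0.1504  0.126 ]
```

```bash
cat > plan.py <<'E'
import numpy as np, json
# commanded pose (x,y,z mm, psi deg of tool y in world), tool pointing down
def rows(c,W):
    p=np.radians(c[3]); Y=np.array([np.cos(p),np.sin(p),0]); Z=np.array([np.sin(p),-np.cos(p),0]); X=np.array([0,0,-1.])
    out=[]
    for w in W:
        d=np.array(w[:3])-c[:3]
        out.append([round(float(d@X)),round(float(d@Y)),round(float(d@Z)),round(float(c[3]-w[3]),1),0,0])
    r=out[-1]; e=np.array(c[:3])+r[0]*X+r[1]*Y+r[2]*Z
    print(json.dumps(out)); print("end cmd",[round(float(v),1) for v in e],c[3]-r[3])
def lin(a,b,n): return [list(np.array(a)+(np.array(b)-a)*(i+1)/n) for i in range(n)]
def arc(stem,r,off,th,z,dpsi):
    t=np.radians(th); u=np.array([np.cos(t),-np.sin(t)]); n=np.array([np.sin(t),np.cos(t)])
    q=np.array(stem)+r*u+off*n
    return [q[0],q[1],z,90-th+dpsi]   # psi: -y or +y facing
E
python3 - <<'E'
from plan import *
from scipy.spatial.transform import Rotation as Ro
from workcell import get_state
s=get_state(); q=s["orientation"]; R=Ro.from_quat(np.r_[q[1:],q[0]]).as_matrix(); print(R.round(4), np.degrees(np.arctan2(R[1,1],R[0,1])))
c=[185,-545,206,-71.2]
# psi at O start: y opposite to push: 90-th
g=arc((516,150),85,55,16,230,0); print(g)
m=[c[0]+(g[0]-c[0])*.55,c[1]+(g[1]-c[1])*.55,230,c[3]+90]
rows(c,lin(c,m,9)+[m])
E
```

```text
[[-2.000e-04  3.210e-01 -9.471e-01]
 [ 1.100e-03 -9.471e-01 -3.210e-01]
 [-1.000e+00 -1.100e-03 -2.000e-04]] -71.27477060786711
[np.float64(612.867298724692), np.float64(179.4402180321626), 230, 74]
[[-3, -33, -39, -10.0, 0, 0], [-5, -67, -78, -20.0, 0, 0], [-8, -100, -117, -30.0, 0, 0], [-11, -134, -156, -40.0, 0, 0], [-13, -167, -195, -50.0, 0, 0], [-16, -201, -234, -60.0, 0, 0], [-19, -234, -273, -70.0, 0, 0], [-21, -268, -312, -80.0, 0, 0], [-24, -301, -351, -90.0, 0, 0], [-24, -301, -351, -90.0, 0, 0]]
end cmd [420.3, -146.9, 230.0] 18.799999999999997
```

Call:
send_rows([
  [-3,-33,-39,-10,0,0],
  [-5,-67,-78,-20,0,0],
  [-8,-100,-117,-30,0,0],
  [-11,-134,-156,-40,0,0],
  [-13,-167,-195,-50,0,0],
  [-16,-201,-234,-60,0,0],
  [-19,-234,-273,-70,0,0],
  [-21,-268,-312,-80,0,0],
  [-24,-301,-351,-90,0,0],
  [-24,-301,-351,-90,0,0],
], claw=0, newtons=40)

```text
clock: 1.45
tcp_pos: [0.4215, -0.1441, 0.2301]
orientation: [0.576, 0.41, 0.576, -0.41]
wrist_force: [0.7, -0.1, -0.0]
finger_gap: -0.0002
```

```bash
python3 - <<'E'
from plan import *
from workcell import get_state
s=get_state(); print(s["joint_pos"],s["finger_gap"])
c=[420.3,-146.9,230,18.8]
g=arc((516,150),85,55,16,230,0)
rows(c,lin(c,g,9)+[g])
E
```

```text
[-5.10284850e-01  5.48461824e-02 -2.12981888e-01  1.30261884e+00
  3.93951589e-04  7.27117507e-01] -0.00019959310688739108
[[0, 32, -27, -6.1, 0, 0], [0, 64, -55, -12.3, 0, 0], [0, 96, -82, -18.4, 0, 0], [0, 128, -110, -24.5, 0, 0], [0, 160, -137, -30.7, 0, 0], [0, 192, -165, -36.8, 0, 0], [0, 224, -192, -42.9, 0, 0], [0, 256, -219, -49.1, 0, 0], [0, 287, -247, -55.2, 0, 0], [0, 287, -247, -55.2, 0, 0]]
end cmd [612.4, 179.4, 230.0] 74.0
```

Call:
send_rows([
  [0,32,-27,-6,0,0],
  [0,64,-55,-12,0,0],
  [0,96,-82,-18,0,0],
  [0,128,-110,-24,0,0],
  [0,160,-137,-30,0,0],
  [0,192,-165,-36,0,0],
  [0,224,-192,-42,0,0],
  [0,256,-219,-49,0,0],
  [0,287,-247,-55,0,0],
  [0,287,-247,-55,0,0],
])

```text
clock: 2.7
tcp_pos: [0.6138, 0.1802, 0.2284]
orientation: [0.7, 0.1, 0.7, -0.1]
wrist_force: [-0.3, -0.1, 0.4]
finger_gap: 0.0001
```

```bash
python3 - <<'E'
from h import *
s=get_state(); print(s["joint_pos"],s["tcp_pos"],s["clock"])
for n in ("top","side"):
    d=viewer.read_camera(n); f=d["frame"]; p=proj(d,[s["tcp_pos"]])[0]; print(n,p)
    x,y=int(p[0]),int(p[1]); y0=max(0,y-80);x0=max(0,x-100)
    print(x0,y0); cv2.imwrite(f"pics/{n}1.png",cv2.resize(f[y0:y0+140,x0:x0+190],None,fx=4,fy=4,interpolation=cv2.INTER_CUBIC))
print(get_state()["tcp_pos"])
E
```

```text
[ 1.60193299e-01  4.42626671e-01  2.90123001e-01  1.41952150e+00
 -1.16263356e-04  4.43150841e-01] [0.61382096 0.18017906 0.22837861] 2.7
top [246.0168166  169.80781812]
146 89
side [325.81915644 113.51719181]
225 33
[0.61276727 0.17825664 0.22910624]
```

View pics/top1.png

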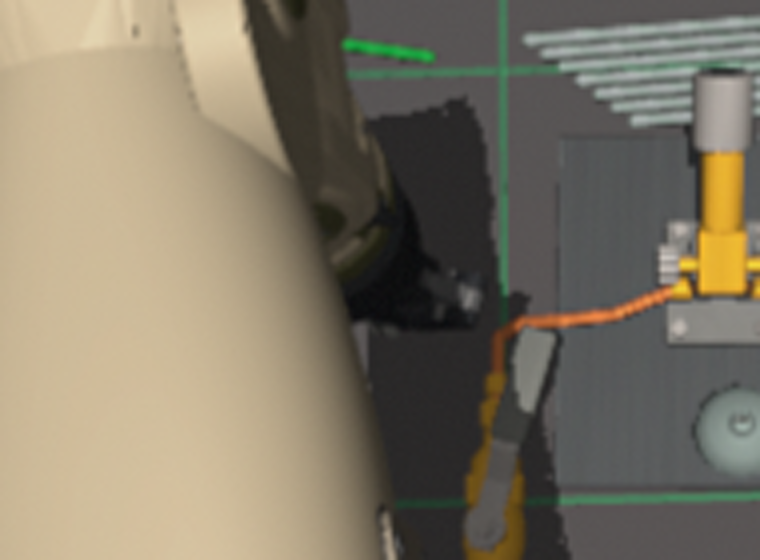

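View pics/side1.png

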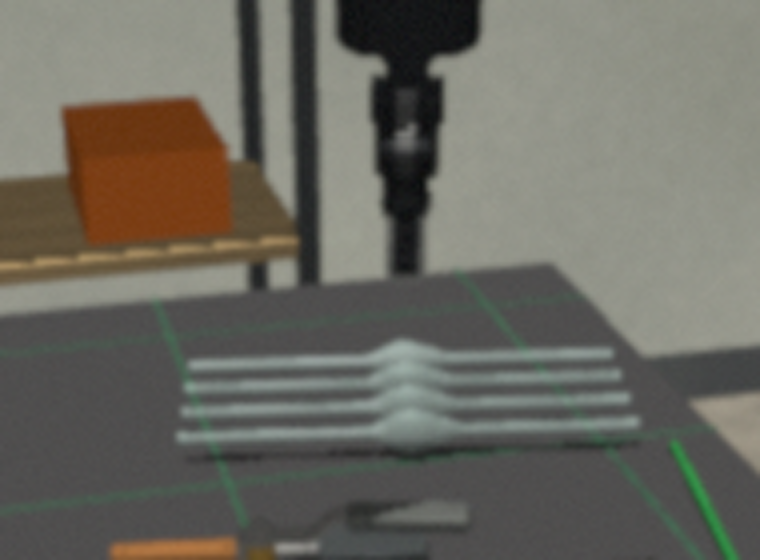

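The side view shows the fingers closed and pointing down left of the oxygen lever, with the tip near (326,113) as projected. In the top view they stand clear left of the lever's sleeve. Next I descend and approach.

```bash
python3 - <<'E'
from plan import *
c=[612.4,179.4,230,73.8]
S=(516,150)
a=arc(S,85,55,16,120,0); b=arc(S,85,32,16,120,0)
W=lin(c,a,4)+lin(a,b,4); rows(c,W+[W[-1]]*2)
E
```

```text
[[28, 0, 0, -0.0, 0, 0], [55, 0, 0, -0.1, 0, 0], [82, 0, 0, -0.2, 0, 0], [110, 0, 0, -0.2, 0, 0], [110, -6, 0, -0.2, 0, 0], [110, -11, 0, -0.2, 0, 0], [110, -17, 0, -0.2, 0, 0], [110, -23, 1, -0.2, 0, 0], [110, -23, 1, -0.2, 0, 0], [110, -23, 1, -0.2, 0, 0]]
end cmd [606.9, 157.0, 120.0] 74.0
```

Call:
send_rows([
  [28,0,0,0,0,0],
  [55,0,0,0,0,0],
  [82,0,0,0,0,0],
  [110,0,0,0,0,0],
  [110,-6,0,0,0,0],
  [110,-11,0,0,0,0],
  [110,-17,0,0,0,0],
  [110,-23,1,0,0,0],
  [110,-23,1,0,0,0],
  [110,-23,1,0,0,0],
])

```text
clock: 4.05
tcp_pos: [0.6075, 0.1569, 0.1201]
orientation: [0.7, 0.1, 0.7, -0.1]
wrist_force: [0.6, 0.3, -0.3]
finger_gap: 0.0003
```

```bash
python3 - <<'E'
from h import *
from plan import *
d=viewer.read_camera("side"); f=d["frame"]
s=get_state(); p=proj(d,[s["tcp_pos"]])[0]; print(s["tcp_pos"],p)
x0,y0=int(p[0])-90,int(p[1])-80
print(x0,y0); cv2.imwrite("pics/side2.png",cv2.resize(f[y0:y0+140,x0:x0+190],None,fx=4,fy=4,interpolation=cv2.INTER_CUBIC))
c=[606.9,157,120,73.8]; S=(516,150)
W=[arc(S,85,26,t,120,0) for t in np.linspace(17,48,10)]; rows(c,W)
E
```

```text
[0.60749332 0.15696839 0.11993941] [325.43571308 160.96187073]
235 80
[[0, -7, 0, 0.8, 0, 0], [0, -12, 1, 4.2, 0, 0], [0, -18, 2, 7.7, 0, 0], [0, -23, 3, 11.1, 0, 0], [0, -28, 3, 14.6, 0, 0], [0, -34, 4, 18.0, 0, 0], [0, -39, 3, 21.5, 0, 0], [0, -44, 3, 24.9, 0, 0], [0, -50, 2, 28.4, 0, 0], [0, -55, 1, 31.8, 0, 0]]
end cmd [592.5, 103.9, 120.0] 42.0
```

View pics/side2.png

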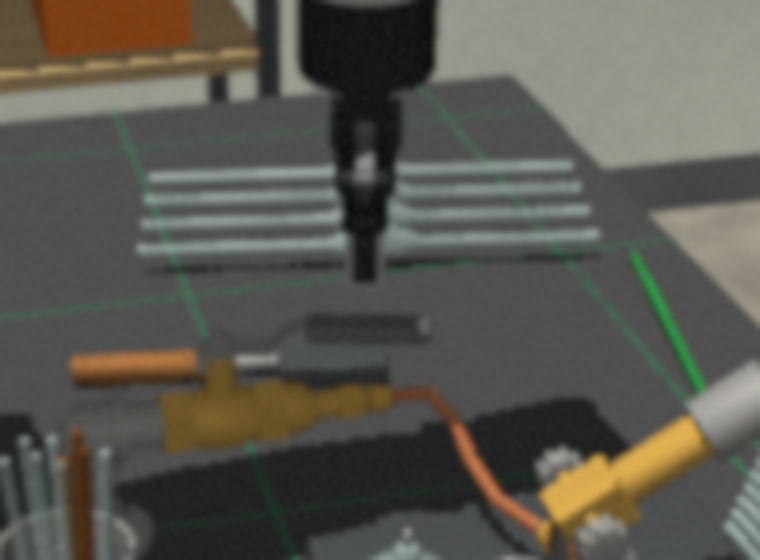

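The side view shows the dark finger apparently ending at crop (364,280). The TCP projects to (361,324), about 11 px lower. I'll check with a difference image before pushing.

```bash
python3 - <<'E'
from h import *
a=cv2.imread("pics/side0.png").astype(int)
d=viewer.read_camera("side"); f=d["frame"]; cv2.imwrite("pics/side2full.png",f)
x0,y0=285,115
g=np.clip(f[y0:y0+70,x0:x0+85].astype(float)*2.5-60,0,255).astype(np.uint8)
o=np.clip(a[y0:y0+70,x0:x0+85].astype(float)*2.5-60,0,255).astype(np.uint8)
cv2.imwrite("pics/cmp2.png",cv2.resize(np.hstack([g,o]),None,fx=4.7,fy=7,interpolation=cv2.INTER_NEAREST))
for z in (.12,.13,.14,.15,.16): print(z,proj(d,[[.607,.157,z]])[0])
E
```

```text
0.12 [325.22954453 160.95790733]
0.13 [325.26282329 157.17133519]
0.14 [325.29637637 153.34386385]
0.15 [325.33020587 149.47492693]
0.16 [325.36431387 145.56395027]
```

View pics/cmp2.png

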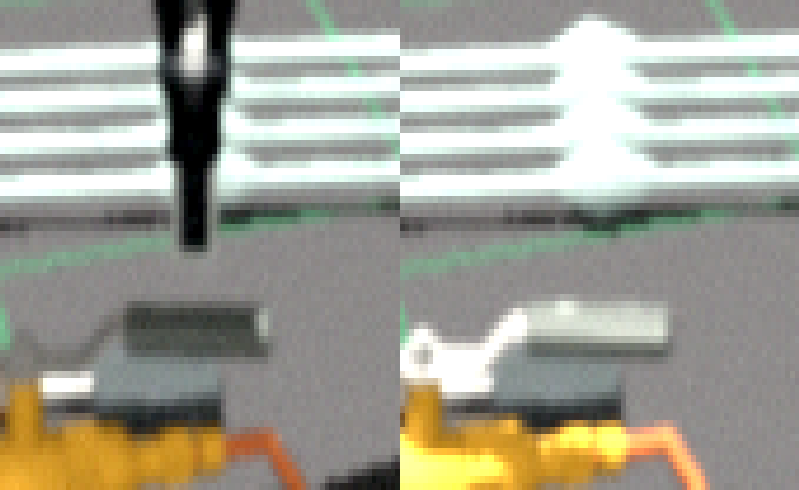

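```bash
python3 - <<'E'
from h import *
d=viewer.read_camera("top"); s=viewer.read_camera("side")
print(ray(d,(320,200)),ray(s,(320,200)))
f=d["frame"]; st=get_state(); p=proj(d,[st["tcp_pos"]])[0]; print(p,st["joint_pos"],st["clock"])
x0,y0=190,110
g=np.clip(f[y0:y0+110,x0:x0+150].astype(float)*1.8-20,0,255).astype(np.uint8)
cv2.imwrite("pics/top2.png",cv2.resize(g,None,fx=5,fy=5,interpolation=cv2.INTER_CUBIC))
for P in ([.607,.157,.12],[.607,.157,.15],[.607,.157,.2],[.607,.157,.25]): print(proj(d,[P])[0],proj(s,[P])[0])
E
```

```text
(array([0.39150217, 0.01942903, 1.13170778]), array([ 0.16675206,  0.00335197, -0.98611573])) (array([ 0.37251607, -0.69196408,  0.5916086 ]), array([ 0.21108776,  0.8074728 , -0.55102771]))
[263.60054708 182.86943453] [ 1.25203427e-01  4.49283261e-01  3.38713226e-02  1.15551501e+00
 -6.64275910e-05  4.08932665e-01] 4.25
[263.61003142 183.00565826] [325.22954453 160.95790733]
[261.859522   180.35786205] [325.33020587 149.47492693]
[258.70108466 175.58073304] [325.50357113 129.48788874]
[255.19882416 170.28399238] [325.68414152 108.37476239]
```

View pics/top2.png

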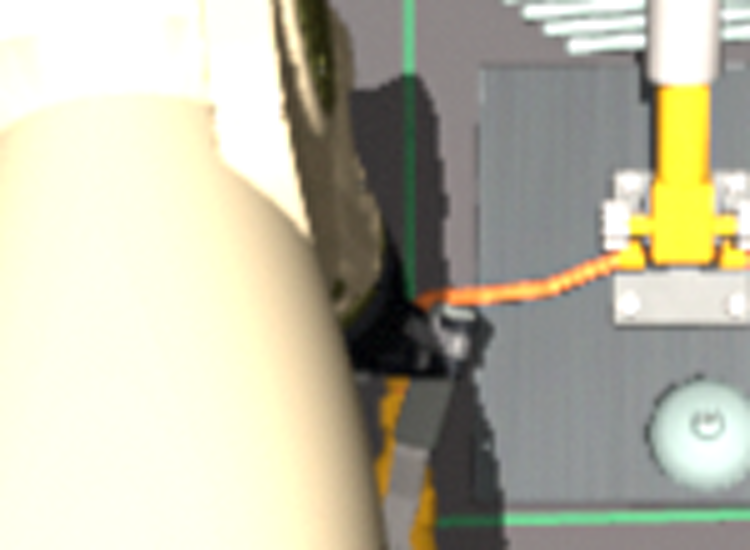

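Call:
send_rows([
  [0,-4,0,0,0,0],
  [0,-7,0,1,0,0],
  [0,-9,1,2,0,0],
  [0,-12,1,4,0,0],
  [0,-15,2,6,0,0],
  [0,-18,2,8,0,0],
  [0,-20,2,9,0,0],
  [0,-23,3,11,0,0],
  [0,-23,3,11,0,0],
  [0,-23,3,11,0,0],
])

```text
clock: 5.5
tcp_pos: [0.6039, 0.1339, 0.1198]
orientation: [0.687, 0.167, 0.687, -0.167]
wrist_force: [-0.1, -0.1, 0.9]
finger_gap: -0.0003
```

```bash
cat > look.py <<'E'
from h import *
import sys
def look(n,tag,x0,y0,w,h,s,g=1.5):
    d=viewer.read_camera(n); f=np.clip(d["frame"][y0:y0+h,x0:x0+w].astype(float)*g,0,255).astype(np.uint8)
    cv2.imwrite(f"pics/{n}_{tag}.png",cv2.resize(f,None,fx=s,fy=s,interpolation=cv2.INTER_CUBIC)); return d
E
python3 - <<'E'
from look import *
d=look("side","3",250,90,190,140,4)
s=get_state(); print(s["tcp_pos"],s["wrist_force"],s["clock"],proj(d,[s["tcp_pos"]]))
E
```

```text
[0.60385824 0.13397803 0.11987175] [ 0.74205347  0.20192711 -0.10618758] 5.55 [[326.53492353 165.75341881]]
```

View pics/side_3.png

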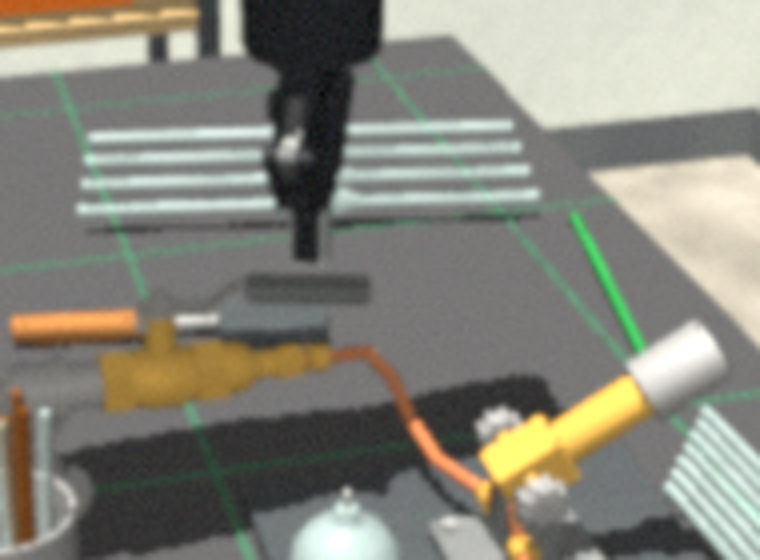

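No force, and the lever stayed put. The visible fingertip at (326.8,155) sits about 11 px above the projected TCP, so the real tips are about 27 mm higher than the reported TCP and pass over the lever. I'll back off left, go lower and look again.

```bash
python3 - <<'E'
from plan import *
c=[603.4,134.1,120,62.8]
S=(516,150)
a=arc(S,85,48,16,120,0); b=a[:2]+[100,a[3]]
W=lin(c,a,5)+lin(a,b,3); rows(c,W+[W[-1]]*2)
E
```

```text
[[0, 8, -2, -2.2, 0, 0], [0, 15, -4, -4.5, 0, 0], [0, 23, -7, -6.7, 0, 0], [0, 30, -9, -9.0, 0, 0], [0, 38, -11, -11.2, 0, 0], [7, 38, -11, -11.2, 0, 0], [13, 38, -11, -11.2, 0, 0], [20, 38, -11, -11.2, 0, 0], [20, 38, -11, -11.2, 0, 0], [20, 38, -11, -11.2, 0, 0]]
end cmd [611.0, 172.9, 100.0] 74.0
```

Call:
send_rows([
  [0,8,-2,-2,0,0],
  [0,15,-4,-4,0,0],
  [0,23,-7,-7,0,0],
  [0,30,-9,-9,0,0],
  [0,38,-11,-11,0,0],
  [7,38,-11,-11,0,0],
  [13,38,-11,-11,0,0],
  [20,38,-11,-11,0,0],
  [20,38,-11,-11,0,0],
  [20,38,-11,-11,0,0],
])

```text
clock: 6.8
tcp_pos: [0.6115, 0.1725, 0.0999]
orientation: [0.7, 0.1, 0.7, -0.1]
wrist_force: [0.5, 0.2, -0.4]
finger_gap: 0.0004
```

```bash
python3 - <<'E'
from look import *
d=look("side","4",250,90,190,140,4)
s=get_state(); P=s["tcp_pos"];print(P,s["wrist_force"],s["clock"])
for dz in (0,.02,.025,.03,.035): print(dz,proj(d,[P+[0,0,dz]]))
E
```

```text
[0.61165521 0.17260034 0.10005955] [ 0.35200248 -0.4625984   0.87048121] 6.85
0 [[325.33205112 165.08549887]]
0.02 [[325.39854812 157.69886424]]
0.025 [[325.41534107 155.82777459]]
0.03 [[325.43220202 153.94677993]]
0.035 [[325.44913123 152.05581315]]
```

View pics/side_4.png

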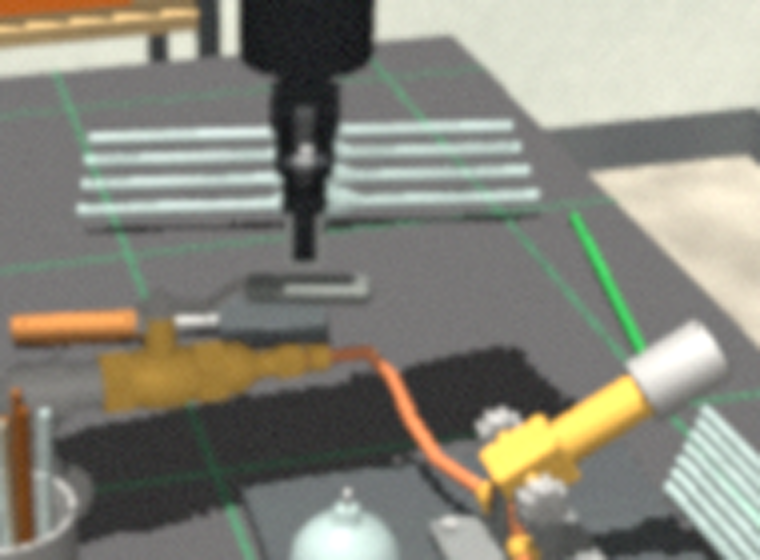

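The tip shows at (326,154.6), i.e. about 28 mm above the reported TCP, so it is at roughly 128 mm. I'll lower another 8 mm (true tip about 120 mm) and push.

```bash
python3 - <<'E'
from plan import *
c=[611.0,172.9,100,73.8]
S=(516,150)
a=arc(S,85,45,16,92,0)
W=[a]+[arc(S,85,o,16,92,0) for o in (39,33,28)]+[arc(S,85,26,t,92,0) for t in (18,21,24,27,30,30)]
rows(c,W)
E
```

```text
[[8, -3, 0, -0.2, 0, 0], [8, -9, 0, -0.2, 0, 0], [8, -15, 0, -0.2, 0, 0], [8, -20, 0, -0.2, 0, 0], [8, -25, 1, 1.8, 0, 0], [8, -30, 2, 4.8, 0, 0], [8, -34, 3, 7.8, 0, 0], [8, -39, 4, 10.8, 0, 0], [8, -44, 4, 13.8, 0, 0], [8, -44, 4, 13.8, 0, 0]]
end cmd [602.6, 129.5, 92.0] 60.0
```

Call:
send_rows([
  [8,-3,0,0,0,0],
  [8,-9,0,0,0,0],
  [8,-15,0,0,0,0],
  [8,-20,0,0,0,0],
  [8,-25,1,2,0,0],
  [8,-30,2,5,0,0],
  [8,-34,3,8,0,0],
  [8,-39,4,11,0,0],
  [8,-44,4,14,0,0],
  [8,-44,4,14,0,0],
])

```text
clock: 8.1
tcp_pos: [0.6038, 0.1305, 0.0922]
orientation: [0.683, 0.186, 0.682, -0.184]
wrist_force: [3.4, 4.9, -1.7]
finger_gap: 0.0002
```

```bash
python3 - <<'E'
from look import *
d=look("side","5",250,90,190,140,4)
s=get_state(); P=s["tcp_pos"];print(P,s["wrist_force"],s["clock"])
E
```

```text
[0.60376395 0.13044575 0.09217642] [ 2.0923415   4.64987602 -1.2511138 ] 8.15
```

View pics/side_5.png

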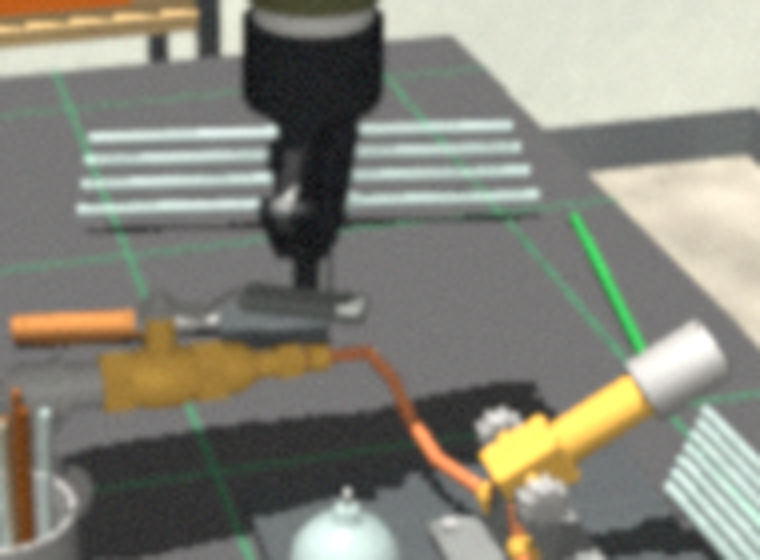

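The lever is turning (end now at crop (355,305)) with about 5 N. I continue the arc.

```bash
python3 - <<'E'
from plan import *
c=[602.6,129.5,92,59.8]
S=(516,150)
rows(c,[arc(S,85,26,t,92,0) for t in np.linspace(34,70,10)])
E
```

```text
[[0, -6, 1, 3.8, 0, 0], [0, -12, 3, 7.8, 0, 0], [0, -18, 3, 11.8, 0, 0], [0, -24, 4, 15.8, 0, 0], [0, -30, 4, 19.8, 0, 0], [0, -36, 3, 23.8, 0, 0], [0, -42, 2, 27.8, 0, 0], [0, -49, 1, 31.8, 0, 0], [0, -54, -1, 35.8, 0, 0], [0, -60, -3, 39.8, 0, 0]]
end cmd [569.8, 79.2, 92.0] 20.0
```

Call:
send_rows([
  [0,-6,1,4,0,0],
  [0,-12,3,8,0,0],
  [0,-18,3,12,0,0],
  [0,-24,4,16,0,0],
  [0,-30,4,20,0,0],
  [0,-36,3,24,0,0],
  [0,-42,2,28,0,0],
  [0,-49,1,32,0,0],
  [0,-54,-1,36,0,0],
  [0,-60,-3,40,0,0],
])

```text
clock: 9.4
tcp_pos: [0.5722, 0.0796, 0.0922]
orientation: [0.579, 0.409, 0.577, -0.406]
wrist_force: [4.8, 4.9, -4.3]
finger_gap: -0.0002
```

```bash
python3 - <<'E'
from look import *
from plan import *
d=look("side","6",250,90,190,140,4)
s=get_state(); P=s["tcp_pos"];print(P,s["wrist_force"],s["clock"])
c=[569.8,79.2,92,19.8]
S=(516,150)
W=[arc(S,85,26,t,92,0) for t in np.linspace(73,88,6)]
rows(c,W+[W[-1]]*4)
E
```

```text
[0.57145383 0.07916523 0.09220996] [ 4.32463656  4.7299487  -2.6464078 ] 9.45
[[0, -5, 1, 2.8, 0, 0], [0, -9, 2, 5.8, 0, 0], [0, -14, 3, 8.8, 0, 0], [0, -19, 4, 11.8, 0, 0], [0, -23, 4, 14.8, 0, 0], [0, -28, 4, 17.8, 0, 0], [0, -28, 4, 17.8, 0, 0], [0, -28, 4, 17.8, 0, 0], [0, -28, 4, 17.8, 0, 0], [0, -28, 4, 17.8, 0, 0]]
end cmd [544.8, 66.0, 92.0] 2.0
```

View pics/side_6.png

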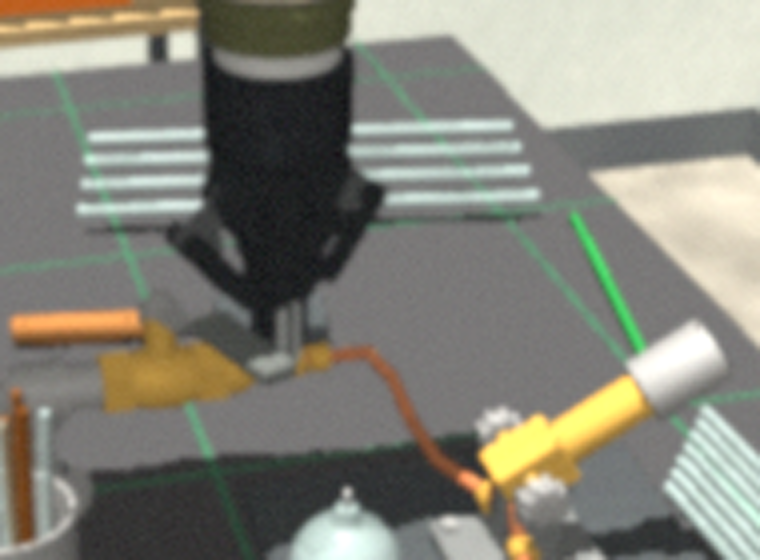

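The lever is about two-thirds round, with its end at crop (270,365) and the finger against its far side. I continue.

Call:
send_rows([
  [0,-5,1,3,0,0],
  [0,-9,2,6,0,0],
  [0,-14,3,9,0,0],
  [0,-19,4,12,0,0],
  [0,-23,4,15,0,0],
  [0,-28,4,18,0,0],
  [0,-28,4,18,0,0],
  [0,-28,4,18,0,0],
  [0,-28,4,18,0,0],
  [0,-28,4,18,0,0],
])

```text
clock: 10.7
tcp_pos: [0.5468, 0.0659, 0.0924]
orientation: [0.508, 0.493, 0.507, -0.492]
wrist_force: [5.6, 3.6, -0.9]
finger_gap: -0.0002
```

```bash
python3 - <<'E'
from look import *
from plan import *
d=look("side","7",250,90,190,140,4)
s=get_state(); P=s["tcp_pos"];print(P,s["wrist_force"],s["clock"])
c=[544.8,66,92,1.8]
S=(516,150)
W=[arc(S,85,26,t,92,0) for t in np.linspace(89,94,6)]
rows(c,W+[W[-1]]*4)
E
```

```text
[0.54678919 0.06589318 0.09239217] [ 5.63631428  2.5809732  -1.8165461 ] 10.75
[[0, -1, 0, 0.8, 0, 0], [0, -3, 1, 1.8, 0, 0], [0, -4, 1, 2.8, 0, 0], [0, -6, 2, 3.8, 0, 0], [0, -7, 2, 4.8, 0, 0], [0, -9, 2, 5.8, 0, 0], [0, -9, 2, 5.8, 0, 0], [0, -9, 2, 5.8, 0, 0], [0, -9, 2, 5.8, 0, 0], [0, -9, 2, 5.8, 0, 0]]
end cmd [535.9, 63.7, 92.0] -4.0
```

View pics/side_7.png

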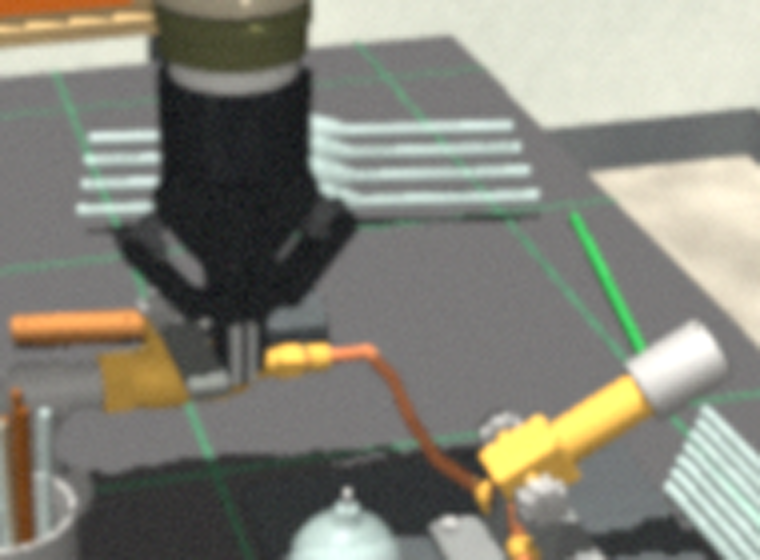

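Call:
send_rows([
  [0,-1,0,1,0,0],
  [0,-3,1,2,0,0],
  [0,-4,1,3,0,0],
  [0,-6,2,4,0,0],
  [0,-7,2,5,0,0],
  [0,-9,2,6,0,0],
  [0,-9,2,6,0,0],
  [0,-9,2,6,0,0],
  [0,-9,2,6,0,0],
  [0,-9,2,6,0,0],
])

```text
clock: 12.0
tcp_pos: [0.5418, 0.0635, 0.0929]
orientation: [0.483, 0.521, 0.479, -0.516]
wrist_force: [14.7, 1.3, -8.3]
finger_gap: 0.0001
```

```bash
python3 - <<'E'
from look import *
d=look("side","8",250,110,150,110,5)
s=get_state(); P=s["tcp_pos"];print(P,s["wrist_force"],s["clock"])
E
```

```text
[0.5417475  0.06350936 0.0929068 ] [14.25191205  2.63930161 -7.81892698] 12.05
```

View pics/side_8.png

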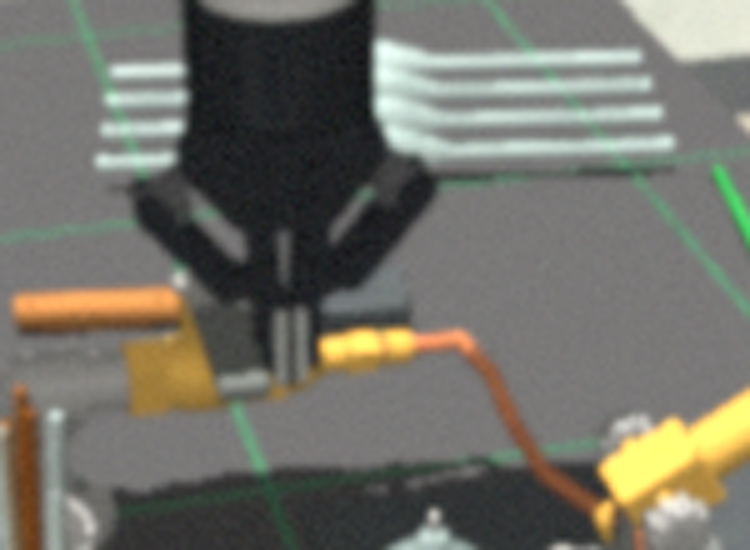

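Force on the finger has risen to 14 N and the TCP is held 6 mm short, so the oxygen lever is at its stop. Next I back off and rise.

```bash
python3 - <<'E'
from plan import *
c=[535.9,63.7,92,-4.2]
b=arc((508.5,-130),58,52,12,190,0); print(b)
a=[563,63,92,-4.2]; u=[563,63,190,-4.2]
m=list(np.array(u)+(np.array(b)-u)*.5)
rows(c,lin(c,a,3)+lin(a,u,3)+lin(u,m,4))
E
```

```text
[np.float64(576.0439687650842), np.float64(-91.19520282927215), 190, 78]
[[0, 9, 0, 0.0, 0, 0], [0, 18, -1, 0.0, 0, 0], [0, 27, -1, 0.0, 0, 0], [-33, 27, -1, 0.0, 0, 0], [-65, 27, -1, 0.0, 0, 0], [-98, 27, -1, 0.0, 0, 0], [-98, 30, 18, -10.3, 0, 0], [-98, 33, 37, -20.6, 0, 0], [-98, 36, 56, -30.8, 0, 0], [-98, 39, 75, -41.1, 0, 0]]
end cmd [569.3, -14.0, 190.0] 36.9
```

Call:
send_rows([
  [0,9,0,0,0,0],
  [0,18,-1,0,0,0],
  [0,27,-1,0,0,0],
  [-33,27,-1,0,0,0],
  [-65,27,-1,0,0,0],
  [-98,27,-1,0,0,0],
  [-98,30,18,-10,0,0],
  [-98,33,37,-20,0,0],
  [-98,36,56,-30,0,0],
  [-98,39,75,-40,0,0],
])

```text
clock: 13.3
tcp_pos: [0.5695, -0.0148, 0.1898]
orientation: [0.63, 0.321, 0.63, -0.321]
wrist_force: [0.3, 0.4, 1.0]
finger_gap: -0.0002
```

```bash
python3 - <<'E'
from look import *
from plan import *
d=look("side","9",200,60,200,150,4); look("top","9",230,140,190,140,4)
s=get_state(); P=s["tcp_pos"];print(P,s["wrist_force"],s["clock"],s["joint_pos"])
c=[569.3,-14,190,35.8]
b=arc((508.5,-130),58,52,12,190,0); a=b[:2]+[110,78]
rows(c,lin(c,b,5)+lin(b,a,3)+[a]*2)
E
```

```text
[ 0.56969221 -0.01573888  0.18965899] [ 0.2066137   0.48218214 -0.67366346] 13.4 [-1.68081029e-01  3.08583598e-01 -1.33461336e-04  1.26253067e+00
 -6.53731119e-04  7.80645183e-01]
[[0, -8, 13, -8.4, 0, 0], [0, -16, 27, -16.9, 0, 0], [0, -24, 40, -25.3, 0, 0], [0, -32, 53, -33.8, 0, 0], [0, -40, 67, -42.2, 0, 0], [27, -40, 67, -42.2, 0, 0], [53, -40, 67, -42.2, 0, 0], [80, -40, 67, -42.2, 0, 0], [80, -40, 67, -42.2, 0, 0], [80, -40, 67, -42.2, 0, 0]]
end cmd [576.0, -91.7, 110.0] 78.0
```

View pics/side_9.png

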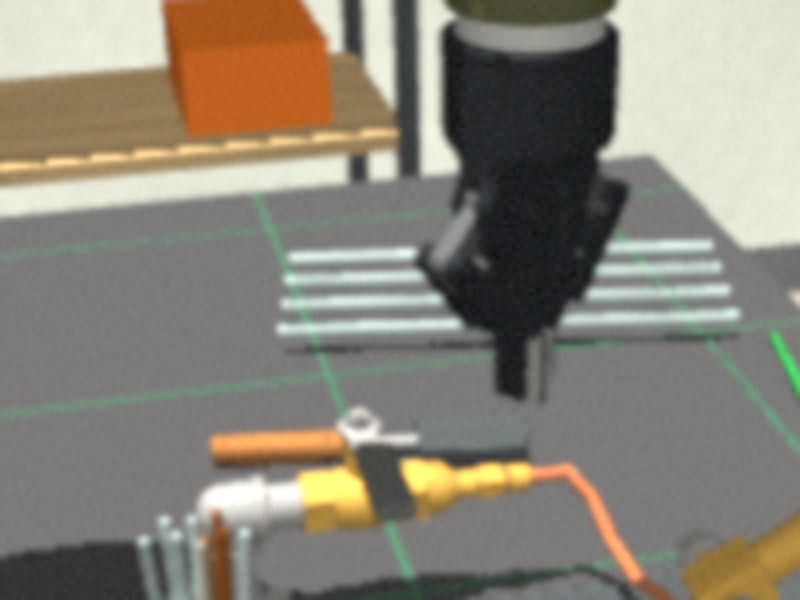

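View pics/top_9.png

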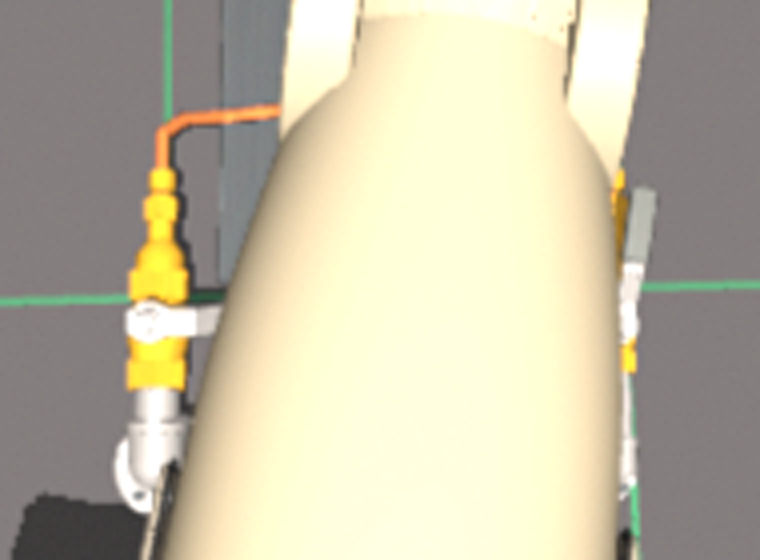

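The top view shows the oxygen lever square across its pipe at crop (150–215,322) and the fuel lever still open. Now to the fuel valve.

Call:
send_rows([
  [0,-8,13,-8,0,0],
  [0,-16,27,-17,0,0],
  [0,-24,40,-25,0,0],
  [0,-32,53,-34,0,0],
  [0,-40,67,-42,0,0],
  [27,-40,67,-42,0,0],
  [53,-40,67,-42,0,0],
  [80,-40,67,-42,0,0],
  [80,-40,67,-42,0,0],
  [80,-40,67,-42,0,0],
])

```text
clock: 14.65
tcp_pos: [0.5767, -0.0916, 0.1108]
orientation: [0.703, 0.076, 0.703, -0.076]
wrist_force: [-0.4, -0.5, -0.3]
finger_gap: 0.0003
```

```bash
python3 - <<'E'
from look import *
from plan import *
d=look("side","10",230,110,190,140,4)
s=get_state(); P=s["tcp_pos"];print(P,s["wrist_force"],s["clock"])
for dz in (0,.02,.025,.03,.035): print(dz,(proj(d,[P+[0,0,dz]])-[230,110])*4)
c=[576,-91.7,110,77.8]; S=(508.5,-130)
a=arc(S,58,52,12,80,0); a2=arc(S,58,30,12,80,0)
rows(c,lin(c,a,3)+lin(a,a2,4)+[a2]*3)
E
```

```text
[ 0.57705915 -0.09184323  0.11124127] [-0.26360924  0.87622669  0.22366537] 14.7
0 [[458.63839604 472.60034087]]
0.02 [[460.08530436 437.91814505]]
0.025 [[460.45258124 429.09377732]]
0.03 [[460.82211205 420.2067175 ]]
0.035 [[461.19391397 411.25637247]]
[[10, 0, 0, -0.1, 0, 0], [20, 0, 0, -0.1, 0, 0], [30, 1, 0, -0.2, 0, 0], [30, -5, 0, -0.2, 0, 0], [30, -10, 0, -0.2, 0, 0], [30, -16, 0, -0.2, 0, 0], [30, -21, 0, -0.2, 0, 0], [30, -21, 0, -0.2, 0, 0], [30, -21, 0, -0.2, 0, 0], [30, -21, 0, -0.2, 0, 0]]
end cmd [571.6, -112.2, 80.0] 78.0
```

View pics/side_10.png

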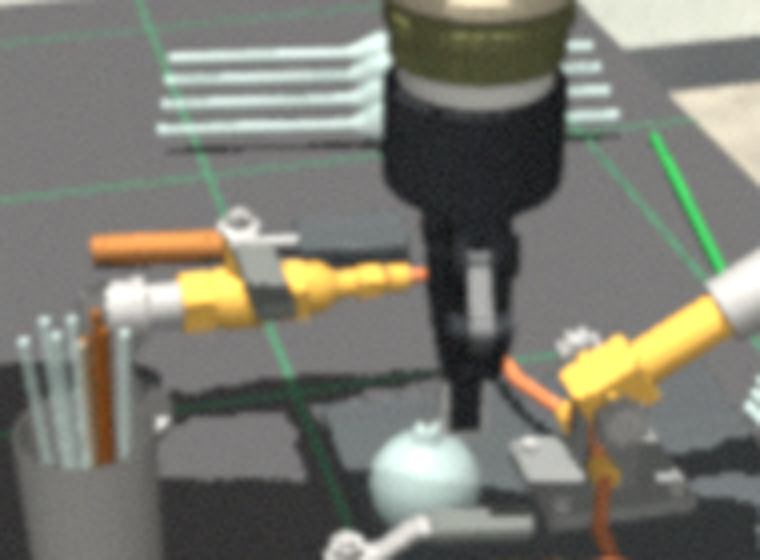

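The fingertip shows at crop (463,430), about 25 mm above the reported TCP (same offset). The bauble is behind and well clear. I descend to a true tip height of about 107 mm and close in.

Call:
send_rows([
  [10,0,0,0,0,0],
  [20,0,0,0,0,0],
  [28,0,0,0,0,0],
  [28,-5,0,0,0,0],
  [28,-10,0,0,0,0],
  [28,-16,0,0,0,0],
  [28,-21,0,0,0,0],
  [28,-21,0,0,0,0],
  [28,-21,0,0,0,0],
  [28,-21,0,0,0,0],
])

```text
clock: 15.95
tcp_pos: [0.5717, -0.1122, 0.0819]
orientation: [0.703, 0.076, 0.703, -0.076]
wrist_force: [0.8, 0.6, 0.0]
finger_gap: 0.0001
```

```bash
python3 - <<'E'
from look import *
from plan import *
d=look("side","11",230,110,190,140,4)
s=get_state(); P=s["tcp_pos"];print(P,s["wrist_force"],s["clock"])
c=[571.6,-112.2,82,77.8]; S=(508.5,-130)
rows(c,[arc(S,58,24,t,82,0) for t in np.linspace(12,39,10)])
E
```

```text
[ 0.57172908 -0.11223169  0.08189817] [-0.44442173  0.17489727  0.10873319] 16.0
[[0, -7, 0, -0.2, 0, 0], [0, -10, 1, 2.8, 0, 0], [0, -13, 2, 5.8, 0, 0], [0, -16, 3, 8.8, 0, 0], [0, -19, 4, 11.8, 0, 0], [0, -22, 4, 14.8, 0, 0], [0, -26, 5, 17.8, 0, 0], [0, -29, 5, 20.8, 0, 0], [0, -32, 5, 23.8, 0, 0], [0, -35, 5, 26.8, 0, 0]]
end cmd [569.1, -147.5, 82.0] 51.0
```

View pics/side_11.png

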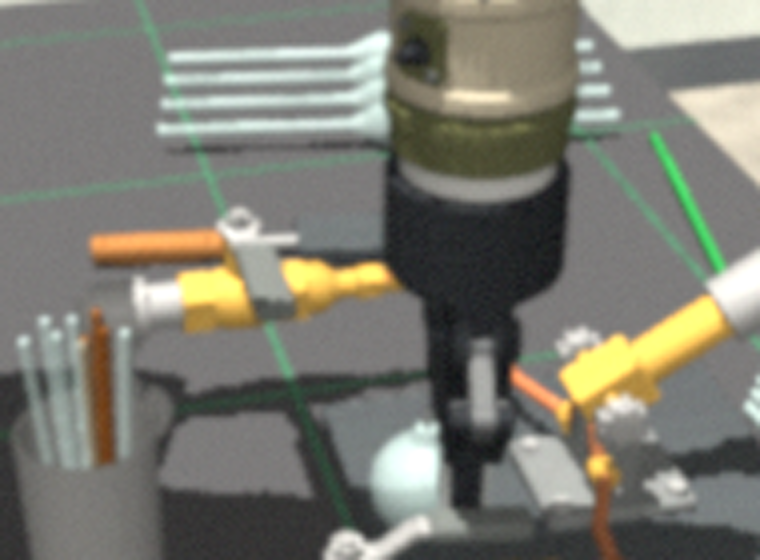

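The finger is now behind the fuel lever's sleeve at crop (465,505). I push.

Call:
send_rows([
  [0,-7,0,0,0,0],
  [0,-10,1,3,0,0],
  [0,-13,2,6,0,0],
  [0,-16,3,9,0,0],
  [0,-19,4,12,0,0],
  [0,-22,4,15,0,0],
  [0,-26,5,18,0,0],
  [0,-29,5,21,0,0],
  [0,-32,5,24,0,0],
  [0,-35,5,27,0,0],
])

```text
clock: 17.25
tcp_pos: [0.5699, -0.1464, 0.0819]
orientation: [0.666, 0.239, 0.666, -0.237]
wrist_force: [2.3, 5.3, -0.7]
finger_gap: -0.0002
```

```bash
python3 - <<'E'
from look import *
from plan import *
d=look("side","12",230,110,190,140,4)
s=get_state(); P=s["tcp_pos"];print(P,s["wrist_force"],s["clock"])
c=[569.1,-147.5,82,50.8]; S=(508.5,-130)
rows(c,[arc(S,58,24,t,82,0) for t in np.linspace(42,72,10)])
E
```

```text
[ 0.56968391 -0.14673611  0.08188077] [ 1.25600192  5.12390831 -0.38037458] 17.3
[[0, -4, 1, 2.8, 0, 0], [0, -7, 2, 6.1, 0, 0], [0, -11, 3, 9.5, 0, 0], [0, -14, 4, 12.8, 0, 0], [0, -18, 4, 16.1, 0, 0], [0, -21, 5, 19.5, 0, 0], [0, -25, 5, 22.8, 0, 0], [0, -29, 5, 26.1, 0, 0], [0, -32, 4, 29.5, 0, 0], [0, -36, 4, 32.8, 0, 0]]
end cmd [549.4, -177.9, 82.0] 18.0
```

View pics/side_12.png

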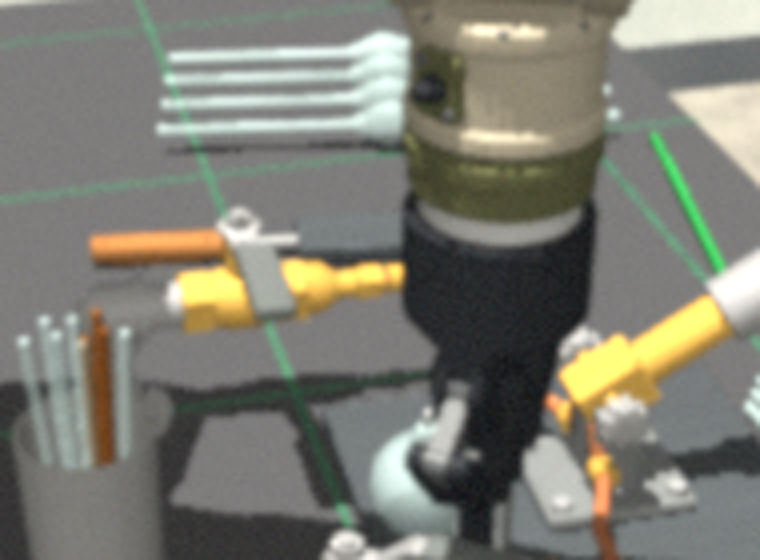

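The fuel lever is following (about 5 N) and everything else is unmoved. I continue the arc.

Call:
send_rows([
  [0,-4,1,3,0,0],
  [0,-7,2,6,0,0],
  [0,-11,3,9,0,0],
  [0,-14,4,13,0,0],
  [0,-18,4,16,0,0],
  [0,-21,5,19,0,0],
  [0,-25,5,23,0,0],
  [0,-29,5,26,0,0],
  [0,-32,4,29,0,0],
  [0,-36,4,33,0,0],
])

```text
clock: 18.55
tcp_pos: [0.5506, -0.1769, 0.082]
orientation: [0.571, 0.419, 0.571, -0.416]
wrist_force: [4.2, 6.2, -0.3]
finger_gap: 0.0005
```

```bash
python3 - <<'E'
from look import *
from plan import *
d=look("side","13",230,150,190,140,4)
s=get_state(); P=s["tcp_pos"];print(P,s["wrist_force"],s["clock"])
c=[549.4,-177.9,82,17.8]; S=(508.5,-130)
W=[arc(S,58,24,t,82,0) for t in np.linspace(75,92,7)]
rows(c,W+[W[-1]]*3)
E
```

```text
[ 0.55025344 -0.17723776  0.08195462] [ 3.59063082  4.46580812 -0.80642375] 18.6
[[0, -3, 1, 2.8, 0, 0], [0, -6, 2, 5.6, 0, 0], [0, -9, 3, 8.5, 0, 0], [0, -12, 3, 11.3, 0, 0], [0, -15, 4, 14.1, 0, 0], [0, -18, 4, 17.0, 0, 0], [0, -21, 5, 19.8, 0, 0], [0, -21, 5, 19.8, 0, 0], [0, -21, 5, 19.8, 0, 0], [0, -21, 5, 19.8, 0, 0]]
end cmd [530.9, -189.1, 82.0] -2.0
```

View pics/side_13.png

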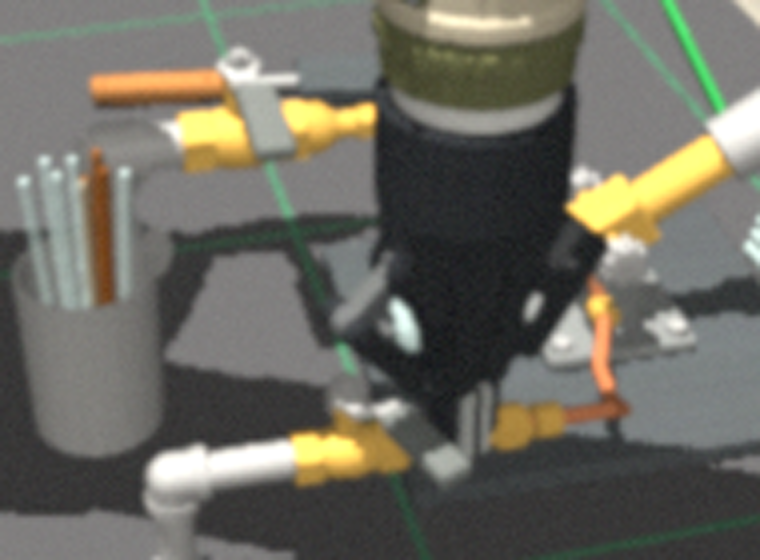

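The fuel lever is around 60° with its end at crop (450,462) and the finger pushing on its sleeve. I continue to the stop.

Call:
send_rows([
  [0,-3,1,3,0,0],
  [0,-6,2,6,0,0],
  [0,-9,3,8,0,0],
  [0,-12,3,11,0,0],
  [0,-15,4,14,0,0],
  [0,-18,4,17,0,0],
  [0,-21,5,20,0,0],
  [0,-21,5,20,0,0],
  [0,-21,5,20,0,0],
  [0,-21,5,20,0,0],
])

```text
clock: 19.85
tcp_pos: [0.5325, -0.189, 0.0823]
orientation: [0.491, 0.511, 0.49, -0.509]
wrist_force: [4.4, 2.4, -0.7]
finger_gap: 0.0001
```

```bash
python3 - <<'E'
from look import *
from plan import *
d=look("side","14",230,150,190,140,4)
s=get_state(); P=s["tcp_pos"];print(P,s["wrist_force"],s["clock"])
E
```

```text
[ 0.53250495 -0.1890006   0.08228437] [ 4.64485226  2.34782528 -0.64060697] 19.9
```

View pics/side_14.png

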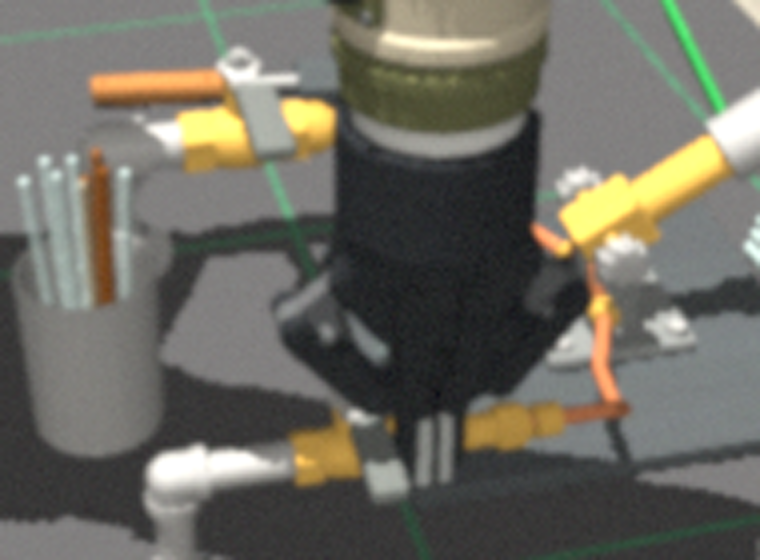

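Force is only 4.6 N, so it is not at the stop yet. I push a little further.

Call:
send_rows([
  [0,-2,0,1,0,0],
  [0,-3,0,2,0,0],
  [0,-5,0,2,0,0],
  [0,-6,0,3,0,0],
  [0,-7,0,3,0,0],
  [0,-8,0,3,0,0],
  [0,-10,0,3,0,0],
  [0,-10,0,3,0,0],
  [0,-10,0,3,0,0],
  [0,-10,0,3,0,0],
])

```text
clock: 21.15
tcp_pos: [0.5322, -0.19, 0.0835]
orientation: [0.482, 0.527, 0.472, -0.516]
wrist_force: [29.3, 3.1, -14.7]
finger_gap: -0.0001
```

```bash
python3 - <<'E'
from look import *
d=look("side","15",230,150,190,140,4)
s=get_state(); P=s["tcp_pos"];print(P,s["wrist_force"],s["clock"])
E
```

```text
[ 0.53222569 -0.19005678  0.08351392] [ 28.98178038   2.06846197 -15.73972374] 21.2
```

View pics/side_15.png

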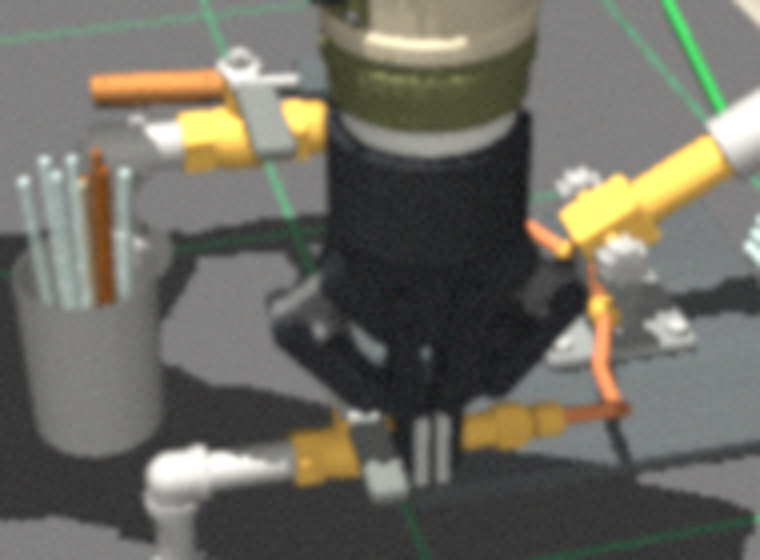

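Now 29 N with no motion: the fuel lever is at its stop. I back off, rise and swing clear for a final check.

Call:
send_rows([
  [0,10,0,0,0,0],
  [0,20,0,0,0,0],
  [0,32,0,0,0,0],
  [-30,32,0,0,0,0],
  [-70,32,0,0,0,0],
  [-120,32,0,0,0,0],
  [-150,20,50,0,0,0],
  [-150,10,110,0,0,0],
  [-150,0,160,0,0,0],
  [-150,-10,210,0,0,0],
])

```text
clock: 22.45
tcp_pos: [0.491, -0.3988, 0.2319]
orientation: [-0.476, -0.522, -0.476, 0.523]
wrist_force: [0.0, 0.1, 0.7]
finger_gap: 0.0001
```

Call:
send_rows([
  [0,-30,20,0,0,0],
  [0,-60,40,0,0,0],
  [0,-90,60,0,0,0],
  [0,-120,80,0,0,0],
  [0,-150,100,0,0,0],
  [0,-180,110,0,0,0],
  [0,-210,120,0,0,0],
  [0,-210,120,0,0,0],
  [0,-210,120,0,0,0],
  [0,-210,120,0,0,0],
])

```text
clock: 23.7
tcp_pos: [0.2724, -0.497, 0.2318]
orientation: [0.477, 0.522, 0.477, -0.522]
wrist_force: [0.3, 1.1, 0.3]
finger_gap: -0.0001
```

```bash
python3 - <<'E'
from look import *
d=viewer.read_camera("top"); cv2.imwrite("pics/top_16f.png",d["frame"])
look("top","16",190,150,270,130,2.9,1.2); look("side","16",230,120,220,250,2.4,1.3)
s=get_state(); print(s["tcp_pos"],s["wrist_force"],s["clock"],s["qvel"].round(3))
E
```

```text
[ 0.27233909 -0.49691833  0.23182537] [-0.47955561 -0.20511159 -0.8318637 ] 23.85 [-0.003 -0.002 -0.001  0.001  0.     0.   ]
```

View pics/top_16.png

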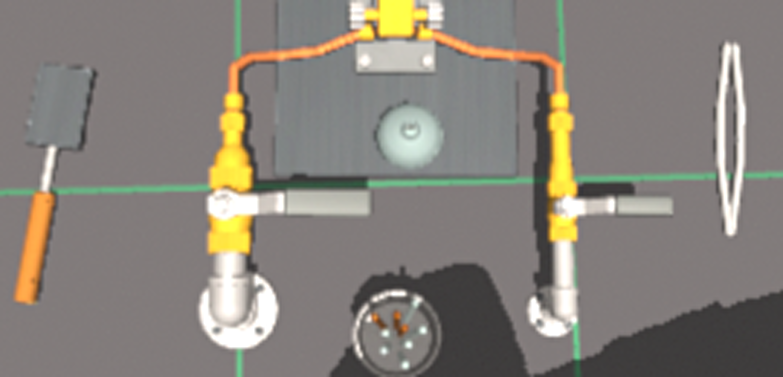

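View pics/side_16.png

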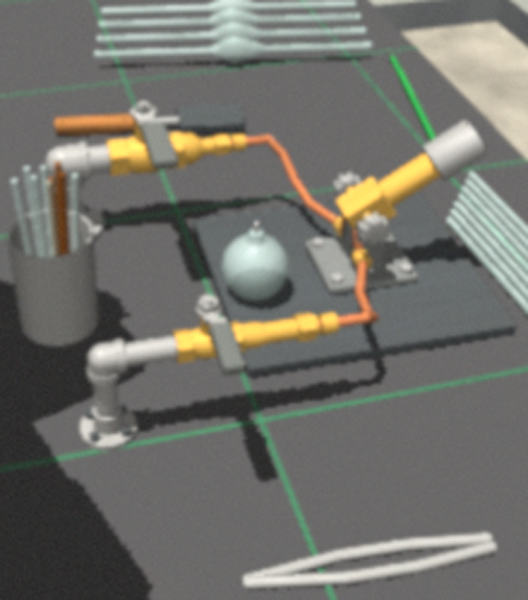

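Both levers stand across their pipes: oxygen from (222,205) to (370,203), fuel from (565,206) to (672,206). I'll do a quick numeric check of the angles and the loose things.

```bash
python3 - <<'E'
from h import *
d=viewer.read_camera("top")
c=lambda u,v:((u+.5)/2.9-.5+190,(v+.5)/2.9-.5+150)
P=lambda u,v,z:at(d,c(u,v),z)
for a,b,z in [((287,203),(369,203.5),.14),((618,205.5),(671,206),.126)]:
    v=P(*b,z)-P(*a,z); print(P(*b,z).round(4),"cw angle",np.degrees(np.arctan2(-v[1],v[0]))-1.5, np.hypot(*v[:2]))
# loose things: image difference vs start, in boxes
a=cv2.imread("pics/top0.png").astype(int); f=d["frame"].astype(int)
for n,(x,y,w,h) in dict(paddle=(190,165,40,95),orn=(315,180,32,35),pot=(308,243,40,42),tw=(430,158,25,78)).items():
    A=cv2.cvtColor(a[y:y+h,x:x+w].astype(np.uint8),6).astype(np.float32);B=cv2.cvtColor(f[y:y+h,x:x+w].astype(np.uint8),6).astype(np.float32)
    print(n,cv2.phaseCorrelate(A,B))
E
```

```text
[0.5129 0.0309 0.14  ] cw angle 90.12545182368056 0.06538536066396153
[ 0.5073 -0.211   0.126 ] cw angle 90.29489520180654 0.04223000679842779
paddle ((-0.03025061717309896, 0.038934002343275154), 0.9585405016938845)
orn ((0.03548469469928328, -0.0364103376993512), 1.021776979168256)
pot ((0.6764721619363812, 0.2137542166937152), 0.5199681101904975)
tw ((0.47939884195750615, -0.01049888570088342), 1.000719560265541)
```

```bash
python3 - <<'E'
from workcell import job
print(job.hand_in())
E
```

```text
the job is handed in; nothing more can be done
None
```

Both valves are shut, the oxygen first and then the fuel gas. I pushed each lever clockwise to its hard stop with the closed fingertips, then moved the arm clear and handed the job in at about 24 s. Handing in reported no verdict.

- **Levers:** in the last top picture they measure about 90.1° (oxygen) and 90.3° (fuel). The push force rose to 14 N and 29 N at the stops, with the finger no longer moving.
- **Loose things:** the paddle and bauble show no shift. The pot and tweezers show 0.7 px or less, about 1–2 mm, which may be changing shadow.
- **Torch:** I saw no contact with it in the pictures, and the arm was clear of everything at the end.

**Check that disagreed:** the fingertips appeared 25–28 mm higher in the side camera than the reported TCP. Because of this, my first pass went over the oxygen lever without touching it. I lowered the commanded height to match the picture, and both pushes then made contact as expected. I did not find the cause of the offset.

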